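Reverse the ratchet and nip up the cover bolt

ROBOT

A 6-joint arm with a two-finger parallel gripper is mounted at the origin on the work surface. World frame = base frame: x ahead of the robot, y to its left, z up, the work surface at z = 0. Lengths are in m, angles in rad, forces in N, time in s.
With the tool pointing down it reaches from about 0.3 to 0.775 m from the base axis. Payload 14.6 kg.
Tool frame: the origin (TCP) lies midway between the tips of the shut fingers; the grasp point (between the pads) lies 19 mm behind it (ctrl.grip_depth is the z of the grasp point in the tool frame, in m); z points along the fingers, y is the line along which they close (so a half turn about z gives the same grasp; the last joint's range is limited). The gripper opens to 94 mm and grips with 3 to 60 N. Pads are 16 mm wide; open, the fingers measure 119 mm over their backs; the gripper's body (75 mm by 177 mm) begins 78 mm behind the grasp point.
Start: joints at [1.17, 0.3, 1.521, -0, 1.321, -0.067], TCP at [0.18, 0.52, 0.205] pointing down, gripper open.
Joint ranges: [-3.03, 3.03], [-0.79, 2.21], [0.23, 2.52], [-1.04, 4.18], [0, 3.07], [-2.55, 2.55]. Speed limits (rad/s): [2.22, 2.22, 2.57, 3.14, 3.14, 3.14].

INTERFACE

Orientations are given as [roll, pitch, yaw] about the fixed x, y, z axes, in that order (R = Rz(yaw) Ry(pitch) Rx(roll)).
In Python, from station import ctrl gives the robot as it stands. The module is installed in compiled form; this text tells all that it offers.
- The arm moves only by the tool carry_out, never from a script. Its argument "commands" is a list of rows, each a list of 3 entries, a list of its own where there are three numbers: the closure, from 0 (fully open) to 1 (shut), then the shift along the tool's x, y, z in mm, then the turn, a rotation vector about the tool's x, y, z in rad. In form: [[gripper, [tx, ty, tz], [wx, wy, wz]], ...]. A call has 1 to 10 rows; each row shifts and turns the commanded pose from where the row before left it, along the tool's axes as they then stand; what a row does not reach is not made up. A row lasts 1/8 s, in which the tool goes at most 62.5 mm and 10.7 degrees, less where a joint would pass 70% of its speed; a pose out of reach is approached as far as the arm can. A call with a gripper value outside its range is refused whole. The fingers move at their own pace and stop on an object; "squeeze" is the grip in N (left out, the last holds). Time passes only in rows, so rows that do not move let the fingers close. It gives the time, the measured TCP pose, the force, the opening and the grip force at its end, in the units of the state.
- ctrl.get_obs(): the state, without advancing time (a new reading comes with each control period).
- ctrl.camera(name): name is "scene" or "top" or "wrist"; returns a dict with "img" (480x640x3 uint8, blue, green, red), "camera_matrix" (3x3 intrinsics, pixels), "rvec" (rotation vector, rad) and "tvec" (3), from world to camera coordinates, as OpenCV has them. Camera axes: x right, y down, z forward; pixel columns grow to the right and rows downward; lengths in m; the calibration is good to about 2 mm. A picture is of the moment at which its call begins. There is no depth.
- ctrl.hand_in(): hands the job in; it is judged then, once.
Trained networks look in the newest picture that a camera, given by its name, has taken for a name from the list of things; names that differ only in an ending like _2 or _b are one class to them, and where a whole thing is asked for, a point or a joint stands for the part that bears it (a point fixed in the world has none). Each returns a list of dicts, best first, with "score" (0 to 1); they miss things now and then, are a little off and sometimes report something else, mostly with a low value. They report only what shows in the picture. A call takes as long as a camera call.
- ctrl.outline_of(thing, camera): "region" (480x640 bool, what is visible of it).
- ctrl.place_of(thing, camera): "at" ([x, y, z] in m, in world coordinates, good to about 4 mm: a listed point, or the origin of a listed thing).
The state is a dict: "time_s": time; "qpos": joint angles; "joint_vel": joint speeds; "tau": joint torques, N m; "ee_pos": TCP position; "eef_rot": TCP orientation; "force": force on the tool from outside, world axes, zero at the start; "moment": the same for the moment, N m; "grip_width": finger opening in m; "grip_force": force on a finger pad.
Only numpy, scipy, OpenCV 4.12 (cv2) and the standard library are available. Lean on these libraries where they do the work, as an engineer would, in place of code of your own. Each camera call takes 0.05 s, during which the arm holds its last target. There are 200 camera calls.

TASK

The ratchet standing on the gearbox cover's bolt is still set to undo. Flip the small direction lever on its head fully over to the other side, swing the handle back anticlockwise almost to the end of its arc to feel that it now free-wheels without undoing the bolt, then work the handle back and forth, tightening clockwise, until the bolt comes up snug: about 2 N m, never above 3. Let go with the bolt left tight and the lever left over, and leave the other things on the bench alone.

Things in the scene. Friction and masses are not known exactly. Their poses are not given: they have to be found in the camera images.
- bolt_axis (a point): On the vertical bolt axis, mid-height of the ratchet's round steel head (44 mm across, from 85 to 107 mm above the bench). The head stands captive on the bolt's socket in an aluminium gearbox cover (200 x 165 mm, 50 mm high, fixed). x axis level, from the bolt away from the middle of the handle's arc; z up. Two 10 mm studs, 111 mm high, stand 85 mm from the axis, one each side of the handle.
- handle_grip (a point): Point on the centre line of the ratchet handle's round black grip, 145 mm from the bolt axis, 96 mm above the bench. x axis level, along the handle towards the bolt axis; z up. The grip is 22 mm thick and runs from 83 to 188 mm from the bolt axis, with at least 35 mm free below it. It turns about the bolt axis with joint ratchet.
- lever_tab (a point): Outer part of the direction lever's upright tab, 28 mm from the bolt axis, 118.5 mm above the bench. The dark steel tab stands on top of the head and points away from the handle: it runs from the axis out to 36 mm along this point's x axis (level, outward; z up), 9 mm thick, from 110 to 127 mm above the bench. It turns about the bolt axis with joint lever.
- lever (a joint): Direction lever, rad from the handle's line, positive clockwise from above. Rests at about -0.5 (set to undo: drives the bolt anticlockwise, free-wheels clockwise) or +0.5 (to tighten: drives clockwise, free-wheels anticlockwise). Stays where it is left (stiff, 1.5 to 4 N sideways at the tab point); count it over only when fully at its end; pushed on clockwise past +0.5 it carries the handle along.
- ratchet (a joint): Handle's turn about the bolt axis from the middle of its arc, rad, positive clockwise from above; hard ends at -0.45 and +0.45 (not a tight bolt!). Free-wheeling takes under 1.5 N at the grip point, with clicks, 36 teeth a turn (up to 0.18 rad of slack before it drives); driving the loose bolt takes 3 to 4.5 N there. Stays where it is left.
- bolt (a joint): Bolt's turn, rad, 0 at the start, positive clockwise (tightening); friction about 0.45 N m. It meets its seat after an unknown 0.7 to 1.3 rad, to be felt; there the torque needed steps up to about 1 N m (7 N at the grip point) and rises by 6 N m per rad: 2 N m, 14 N at the grip, comes 0.17 rad later. Read it while turning: at rest friction holds the bolt. Let go, it may spring back a little but stays tight.
- oil_can_mid (a point): Middle of a grey oil can, 60 mm across, 110 mm high, standing on the bench: a bystander.
- spanner_mid (a point): Middle of a 160 mm steel spanner lying on the bench: a bystander.
- spare_socket_mid (a point): Middle of a spare steel socket, 28 mm across, 38 mm high, standing on the bench: a bystander.

How it is judged:
By the outcome, as a careful person would: the job done as asked, in the order asked, and still so for the second after the job is handed in, with the robot touching nothing.
It also fails if it takes over 69 s, if anything falls off the work surface, if the arm or the gripper's body presses on something with over 40 N, if the wrist force passes 120 N, or if a joint passes its speed limit or range.

## Working session

There is one attempt and no reset: what is moved stays moved. The work goes in short steps, Python scripts to look and compute and a tool call to move; the robot and the scene stay as the last step left them, time stands still between calls to the robot, and variables do not carry over. Pictures are saved under pics/ and viewed, at most 10 in all, crops included, and the job is handed in when it is done.

Besides the shell and the picture viewer there is one more tool, called after "Emit:" by a JSON object that holds its "api" and its "payload", one argument or row to a line. carry_out: Moves the arm, as the interface text tells. Its arguments: {"type":"object","properties":{"commands":{"type":"array","items":{"type":"array"}},"squeeze":{"type":"number"}},"required":["commands"]}

```bash
mkdir -p pics; cat > h.py <<'E'
from station import ctrl
import numpy as np, cv2
from scipy.spatial.transform import Rotation as R
np.set_printoptions(precision=4,suppress=True)
def pic(cam,fn=None):
    c=ctrl.camera(cam)
    if fn: cv2.imwrite('pics/'+fn,c['img'])
    return c
def proj(c,p):
    return cv2.projectPoints(np.array([p],float),c['rvec'],c['tvec'],c['camera_matrix'],None)[0][0,0]
def onplane(c,uv,z):
    Rm=cv2.Rodrigues(c['rvec'])[0]; o=-Rm.T@c['tvec'].ravel()
    d=Rm.T@np.linalg.inv(c['camera_matrix'])@np.array([uv[0],uv[1],1.])
    return o+d*(z-o[2])/d[2]
E
python3 - <<'E'
from h import *
for cam in ['top','scene']:
    c=pic(cam,cam+'0.png')
    for t in ['bolt_axis','handle_grip','lever_tab','oil_can_mid','spanner_mid','spare_socket_mid']:
        for r in ctrl.place_of(t,cam)[:2]: print(cam,t,round(r['score'],2),np.array(r['at']),proj(c,r['at']))
o=ctrl.get_obs()
for k in o: print(k,np.array(o[k]))
print(ctrl.grip_depth)
E
```

```text
top bolt_axis 0.79 [0.5777 0.0326 0.0945] [319.5087 241.4429]
top handle_grip 0.55 [0.4418 0.0676 0.0934] [302.3606 305.7997]
top lever_tab 0.45 [0.6091 0.0404 0.1171] [315.9235 225.2582]
top lever_tab 0.22 [0.6856 0.2328 0.0038] [232.0408 198.2831]
top oil_can_mid 0.94 [ 0.5844 -0.2034  0.0527] [427.4915 241.3177]
top spanner_mid 0.7 [0.6852 0.2301 0.0073] [233.0105 198.1867]
top spanner_mid 0.16 [ 0.5842 -0.2012  0.0532] [426.5249 241.3758]
top spare_socket_mid 0.41 [ 0.4489 -0.1177  0.0196] [386.8091 303.488 ]
scene bolt_axis 0.77 [0.5758 0.0284 0.0961] [308.6323 240.5401]
scene bolt_axis 0.56 [ 0.5843 -0.2031  0.05  ] [170.238  271.7247]
scene handle_grip 0.75 [0.436  0.0668 0.0911] [324.8823 184.4043]
scene lever_tab 0.56 [0.6066 0.0361 0.1158] [314.5452 246.392 ]
scene oil_can_mid 0.77 [ 0.5844 -0.2055  0.0537] [168.2354 270.4708]
scene spanner_mid 0.92 [0.6867 0.2345 0.0079] [441.0393 319.5964]
scene spare_socket_mid 0.74 [ 0.4543 -0.1214  0.0185] [226.525  225.5484]
time_s 0.7
qpos [ 1.1704  0.2999  1.521  -0.      1.3207 -0.0666]
joint_vel [ 0.0023  0.0007 -0.      0.0014  0.0004 -0.0007]
tau [  0.0006 -53.158  -35.2873   0.0708   0.0213  -0.    ]
ee_pos [0.1802 0.5196 0.2055]
eef_rot [-3.1416  0.      2.8078]
force [ 0.0389  0.3664 -0.1277]
moment [0.0262 0.0328 0.0264]
grip_force 0.0
grip_width 0.0941503896867949
-0.0188
```

View pics/top0.png

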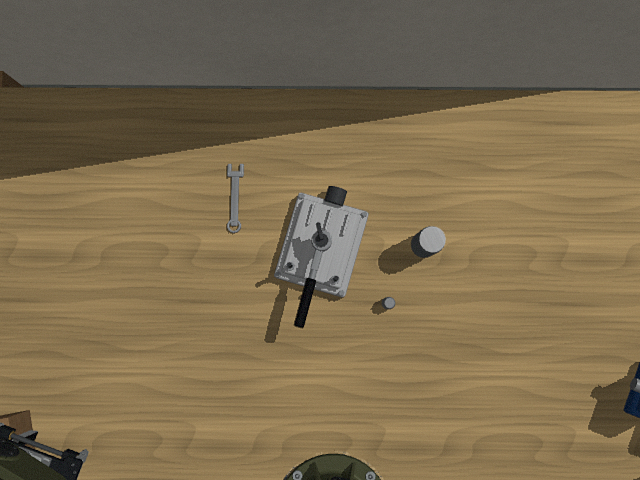

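View pics/scene0.png

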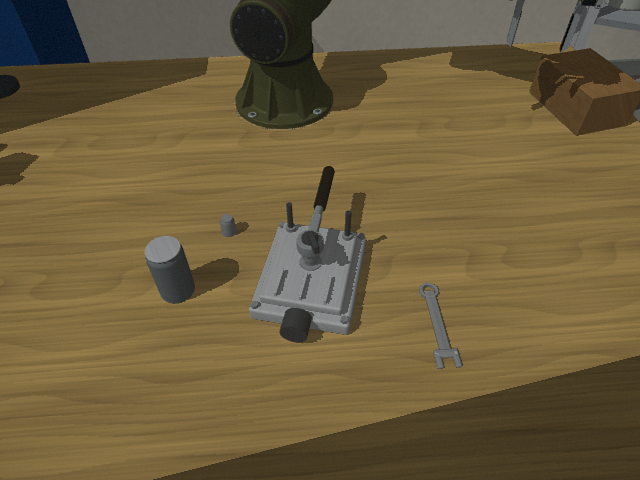

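The top view shows the head at (320,241), the tab pointing up and slightly left to (317,226), the grip at (302,306), and the studs near (290,266) and (336,280). The scene view agrees. Next I'll zoom in for the stud positions and the arc middle.

```bash
python3 - <<'E'
from h import *
c=pic('top'); s=pic('scene')
a=cv2.resize(c['img'][180:335,265:385],None,fx=3.3,fy=3.3,interpolation=cv2.INTER_CUBIC)
b=cv2.resize(s['img'][160:315,245:365],None,fx=3.3,fy=3.3,interpolation=cv2.INTER_CUBIC)
cv2.imwrite('pics/crop.png',np.hstack([a,b]))
for n,c in (('top',c),('scene',s)):
    r=ctrl.outline_of('handle_grip',n)
    if r:
        m=r[0]['region']; v,u=np.nonzero(m); print(n,r[0]['score'],m.sum(),u.min(),u.max(),v.min(),v.max())
        P=np.array([onplane(c,(x,y),0.096) for x,y in zip(u,v)])[:,:2]
        w,V=np.linalg.eigh(np.cov(P.T)); print(P.mean(0),V[:,1],np.degrees(np.arctan2(V[1,1],V[0,1])))
    # predicted studs
    for ang in range(140,221,10):
      for sg in (0,): 
        p=[.577+.085*np.cos(np.radians(ang)),.0305+.085*np.sin(np.radians(ang)),.111]; print(ang,proj(c,p),end=' ')
    print()
E
```

```text
top 0.56 1147 295 331 223 327
[0.5088 0.0479] [-0.9715  0.237 ] 166.2875706930663
140 [294.0692 271.8148] 150 [299.8601 275.9437] 160 [306.2914 279.0067] 170 [313.165  280.9069] 180 [320.2683 281.5841] 190 [327.3811 281.0168] 200 [334.2826 279.2225] 210 [340.7592 276.258 ] 220 [346.6109 272.2164] 
scene 0.96 1319 296 333 166 258
[0.5244 0.0443] [-0.9686  0.2488] 165.59285370934165
140 [339.5318 204.5915] 150 [331.9058 201.5687] 160 [323.7313 199.5196] 170 [315.2152 198.4818] 180 [306.5665 198.4736] 190 [297.9948 199.4946] 200 [289.7095 201.5254] 210 [281.9185 204.5277] 220 [274.8264 208.4426]
```

View pics/crop.png

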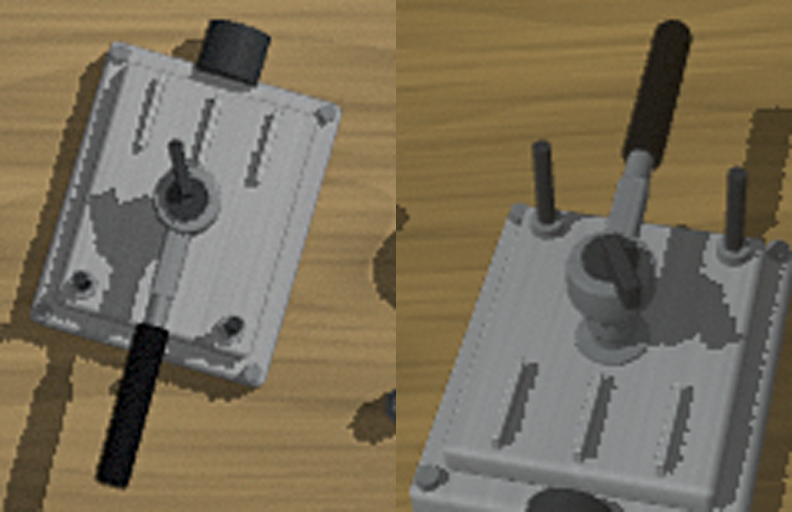

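The crop shows stud tops at top-view pixels (290.5,265) and (336,278), and scene-view pixels (289,204) and (348.6,212). The handle sits between them, and the tab is rotated to the anticlockwise side.

```bash
python3 - <<'E'
from h import *
b=np.array([.577,.0305])
for n,uv in (('top',[(290.5,265.2),(336.2,278.2)]),('scene',[(348.6,212.1),(289.2,203.9)])):
    c=pic(n)
    P=[onplane(c,q,.111)[:2] for q in uv]
    for p in P: d=p-b; print(n,p,np.linalg.norm(d),np.degrees(np.arctan2(d[1],d[0]))%360)
    # disc centre of head, tab end
    q={'top':(265+187/3.3,180+200/3.3),'scene':(245+(610-396)/3.3,160+262/3.3)}[n]
    print(n,'head top',onplane(c,q,.107))
o=ctrl.get_obs(); print(R.from_euler('xyz',o['eef_rot']).as_matrix())
E
```

```text
top [0.5256 0.0927] 0.08069973704309895 129.54623781125144
top [ 0.4993 -0.0025] 0.08445306012396654 203.03407498488244
top head top [0.5781 0.0281 0.107 ]
scene [0.5311 0.0983] 0.08182823458395333 124.08101588628615
scene [0.5029 0.0004] 0.07999378146885744 202.14198647547934
scene head top [0.5834 0.0301 0.107 ]
[[-0.9448  0.3276  0.    ]
 [ 0.3276  0.9448 -0.    ]
 [-0.     -0.     -1.    ]]
```

Emit:
{"api": "carry_out", "payload": {
  "commands": [
    [0.74,[-50,-28,0],[0,0,0]],
    [0.74,[-50,-28,0],[0,0,0]],
    [0.74,[-50,-28,0],[0,0,0]],
    [0.74,[-50,-28,0],[0,0,0]],
    [0.74,[-50,-28,0],[0,0,0]],
    [0.74,[-50,-28,0],[0,0,0]],
    [0.74,[-50,-28,0],[0,0,0]],
    [0.74,[-50,-28,0],[0,0,0]],
    [0.74,[-50,-28,0],[0,0,0]],
    [0.74,[-50,-28,0],[0,0,0]]
  ],
  "squeeze": 20
}}

```text
time_s: 2.25
ee_pos: [0.5619, 0.0896, 0.2056]
eef_rot: [3.141, 0.0, 2.808]
force: [0.1, 0.4, -0.4]
grip_width: 0.0245
grip_force: 0.0
```

Emit:
{"api": "carry_out", "payload": {
  "commands": [
    [0.74,[-30,-18,0],[0,0,0]],
    [0.74,[-30,-19,0],[0,0,0]],
    [0.74,[0,0,0],[0,0,-0.144]],
    [0.74,[0,0,0],[0,0,-0.144]],
    [0.74,[0,0,0],[0,0,-0.144]],
    [0.74,[0,0,0],[0,0,-0.144]],
    [0.74,[0,0,0],[0,0,0]],
    [0.74,[0,0,0],[0,0,0]]
  ]
}}

```text
time_s: 3.25
ee_pos: [0.6054, 0.0367, 0.2054]
eef_rot: [3.142, -0.0, -2.903]
force: [-0.3, -0.6, -0.3]
grip_width: 0.0247
grip_force: 0.0
```

```bash
python3 - <<'E'
from h import *
o=ctrl.get_obs(); print(o['time_s'],o['ee_pos'],o['eef_rot'],o['qpos'],o['grip_width'],o['force'])
c=pic('wrist','w1.png')
for t in ['bolt_axis','handle_grip','lever_tab']:
    for r in ctrl.place_of(t,'wrist')[:2]: print(t,round(r['score'],2),np.array(r['at']),proj(c,r['at']))
print(proj(c,[.578,.03,.107]),proj(c,o['ee_pos']))
E
```

```text
3.25 [0.6054 0.0367 0.2054] [ 3.1416 -0.0001 -2.9026] [ 0.0001  0.427   1.3491  0.      1.3656 -1.8097] 0.024697083219321528 [-0.3004 -0.5849 -0.275 ]
bolt_axis 0.71 [0.5819 0.0291 0.0916] [321.4838 195.6184]
handle_grip 0.7 [0.4394 0.0639 0.0933] [416.3285  16.0581]
lever_tab 0.58 [0.6074 0.0415 0.1176] [329.0968 237.7695]
[323.6757 195.0121] [323.4343 283.0011]
```

View pics/w1.png

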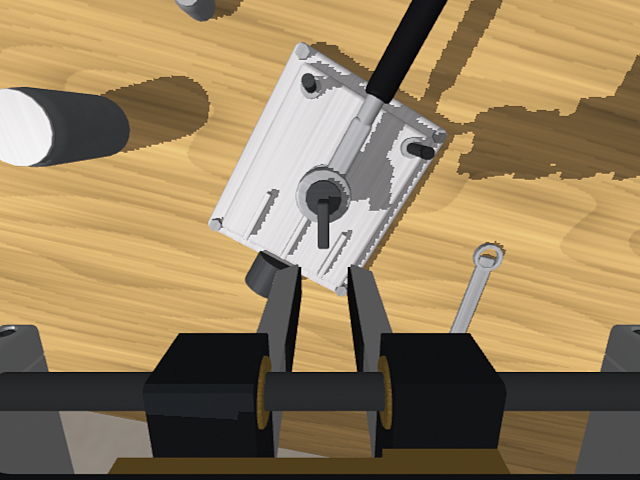

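The wrist view shows the tab vertical at column 323, centred between the fingers (TCP column 323), with the head at (323,195). That's well aligned, so I'll descend and sweep.

Emit:
{"api": "carry_out", "payload": {
  "commands": [
    [0.74,[0,0,30],[0,0,0]],
    [0.74,[0,0,30],[0,0,0]],
    [0.74,[0,0,20],[0,0,0]],
    [0.74,[0,0,12],[0,0,0]],
    [0.85,[0,0,0],[0,0,0]],
    [0.85,[0,0,0],[0,0,0]],
    [0.85,[0,0,0],[0,0,0]]
  ]
}}

```text
time_s: 4.32
ee_pos: [0.6058, 0.0366, 0.1143]
eef_rot: [-3.141, 0.001, -2.899]
force: [-0.3, 1.0, 0.7]
grip_width: 0.0141
grip_force: 0.0
```

Emit:
{"api": "carry_out", "payload": {
  "commands": [
    [0.85,[0.2,-3.35,0],[0,0,0.12]],
    [0.85,[0.2,-3.35,0],[0,0,0.12]],
    [0.85,[0.2,-3.35,0],[0,0,0.12]],
    [0.85,[0.2,-3.35,0],[0,0,0.12]]
  ]
}}

```text
time_s: 4.82
ee_pos: [0.6058, 0.0236, 0.1141]
eef_rot: [3.141, 0.001, 2.9]
force: [1.1, 1.7, -0.4]
grip_width: 0.014
grip_force: 1.1
```

Emit:
{"api": "carry_out", "payload": {
  "commands": [
    [0.85,[0.2,-3.35,0],[0,0,0.12]],
    [0.85,[0.2,-3.35,0],[0,0,0.12]],
    [0.85,[0.2,-3.35,0],[0,0,0.12]],
    [0.85,[0.1,-1.7,0],[0,0,0.06]]
  ]
}}

```text
time_s: 5.32
ee_pos: [0.6007, 0.0131, 0.1141]
eef_rot: [3.14, 0.001, 2.481]
force: [0.9, 2.4, -1.5]
grip_width: 0.0141
grip_force: 1.5
```

```bash
python3 - <<'E'
from h import *
o=ctrl.get_obs(); print(o['time_s'],o['ee_pos'],o['eef_rot'],o['qpos'],o['grip_width'],o['force'],o['moment'])
c=pic('scene'); 
for t in ['handle_grip','lever_tab']:
    for r in ctrl.place_of(t,'scene')[:2]: print(t,round(r['score'],2),np.array(r['at']))
d=o['ee_pos'][:2]-np.array([.5785,.03]);print(np.linalg.norm(d),np.degrees(np.arctan2(d[1],d[0])))
E
```

```text
5.325 [0.6007 0.0131 0.1141] [3.1404 0.0007 2.4809] [-0.0395  0.4959  1.469   0.0006  1.1754 -0.9498] 0.014145887120742589 [ 0.9362  2.4301 -1.4749] [ 0.5356 -0.2597  0.0461]
handle_grip 0.75 [0.4445 0.0896 0.0929]
lever_tab 0.6 [0.6017 0.0097 0.1162]
0.02791202278202334 -37.36545865142002
```

Emit:
{"api": "carry_out", "payload": {
  "commands": [
    [0.85,[0.1,-1.7,0],[0,0,0.06]],
    [0.85,[0.1,-1.7,0],[0,0,0.06]]
  ]
}}

```text
time_s: 5.72
ee_pos: [0.5984, 0.0107, 0.114]
eef_rot: [3.14, 0.001, 2.364]
force: [1.6, 2.4, 1.4]
grip_width: 0.0143
grip_force: 1.5
```

Emit:
{"api": "carry_out", "payload": {
  "commands": [
    [0.85,[0.1,-1.7,0],[0,0,0.06]]
  ]
}}

```text
time_s: 5.85
ee_pos: [0.5972, 0.0095, 0.114]
eef_rot: [3.14, 0.001, 2.304]
force: [1.1, 2.8, 1.8]
grip_width: 0.0142
grip_force: 1.5
```

Emit:
{"api": "carry_out", "payload": {
  "commands": [
    [0.85,[0.1,-1.7,0],[0,0,0.06]]
  ]
}}

```text
time_s: 5.98
ee_pos: [0.5958, 0.0084, 0.114]
eef_rot: [3.14, 0.001, 2.244]
force: [1.7, 3.5, 1.6]
grip_width: 0.0138
grip_force: 1.5
```

```bash
python3 - <<'E'
from h import *
o=ctrl.get_obs(); print(o['time_s'],o['ee_pos'],o['eef_rot'],o['grip_width'],o['force'],o['moment'])
for n in ('scene','top'):
  c=pic(n)
  for t in ['handle_grip','lever_tab']:
    for r in ctrl.place_of(t,n)[:1]: 
        d=np.array(r['at'])[:2]-[.5785,.03]; print(n,t,round(r['score'],2),np.array(r['at']),np.degrees(np.arctan2(d[1],d[0])))
c=pic('wrist','w2.png')
E
```

```text
5.975 [0.5958 0.0084 0.114 ] [3.1403 0.0005 2.2437] 0.013770733043492904 [1.7411 3.4532 1.5923] [ 0.5421 -0.2919  0.0529]
scene handle_grip 0.66 [0.4453 0.0876 0.0937] 156.61477894278627
scene lever_tab 0.47 [0.5982 0.0063 0.1169] -50.265840311779186
top handle_grip 0.6 [0.4505 0.0913 0.094 ] 154.40994833145976
top lever_tab 0.57 [0.5988 0.011  0.1172] -43.10541058783206
```

View pics/w2.png

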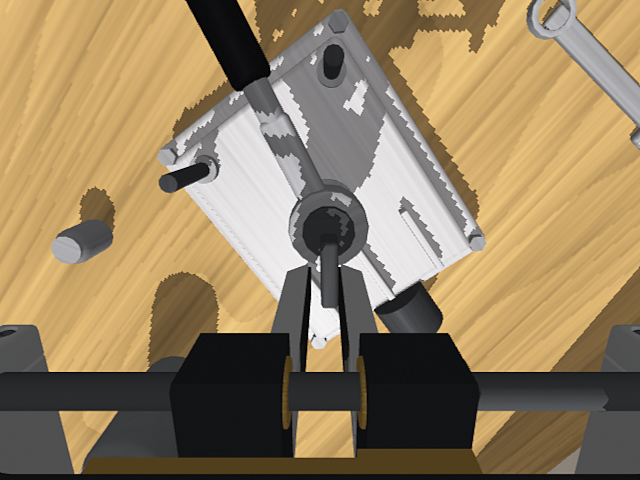

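Emit:
{"api": "carry_out", "payload": {
  "commands": [
    [0.85,[0.1,-1.7,0],[0,0,0.06]]
  ]
}}

```text
time_s: 6.45
ee_pos: [0.5944, 0.0073, 0.1136]
eef_rot: [3.141, 0.0, 2.184]
force: [3.3, 4.2, 1.9]
grip_width: 0.0144
grip_force: 3.2
```

Emit:
{"api": "carry_out", "payload": {
  "commands": [
    [0.85,[0.1,-1.7,0],[0,0,0.06]]
  ]
}}

```text
time_s: 6.58
ee_pos: [0.5937, 0.0073, 0.1137]
eef_rot: [3.138, 0.0, 2.123]
force: [12.7, 12.5, -4.0]
grip_width: 0.0144
grip_force: 8.8
```

Emit:
{"api": "carry_out", "payload": {
  "commands": [
    [0.85,[0.1,-1.1,0],[0,0,0.04]]
  ]
}}

```text
time_s: 6.7
ee_pos: [0.5931, 0.0071, 0.1137]
eef_rot: [3.137, 0.0, 2.084]
force: [14.1, 9.9, -4.4]
grip_width: 0.0143
grip_force: 8.6
```

```bash
python3 - <<'E'
from h import *
o=ctrl.get_obs(); print(o['time_s'],o['ee_pos'],o['eef_rot'],o['grip_width'],o['force'],o['moment'])
for n in ('scene','top'):
  c=pic(n)
  for t in ['handle_grip','lever_tab']:
    for r in ctrl.place_of(t,n)[:1]: 
        d=np.array(r['at'])[:2]-[.5785,.03]; print(n,t,round(r['score'],2),np.array(r['at']),np.degrees(np.arctan2(d[1],d[0])))
E
```

```text
6.7 [0.5931 0.0071 0.1137] [3.1369 0.0002 2.0836] 0.014324952870639566 [14.1118  9.8856 -4.3567] [ 2.0764 -2.4932  0.1138]
scene lever_tab 0.4 [0.594  0.0073 0.1184] -55.673981220222586
top handle_grip 0.61 [0.4531 0.0933 0.0932] 153.21605483722155
top lever_tab 0.52 [0.5999 0.0095 0.1186] -43.76949228517614
```

Emit:
{"api": "carry_out", "payload": {
  "commands": [
    [0.7,[0,0,0],[0,0,0]],
    [0.7,[0,0,0],[0,0,0]],
    [0.7,[0,0,-40],[0,0,0]],
    [0.55,[0,0,-50],[0,0,0]],
    [0.55,[36,-21,0],[0,0,-0.12]],
    [0.55,[40.2,-11.5,0],[0,0,-0.12]]
  ]
}}

```text
time_s: 7.75
ee_pos: [0.5215, 0.0524, 0.2036]
eef_rot: [-3.141, 0.0, 2.327]
force: [-0.3, 0.5, -0.5]
grip_width: 0.0421
grip_force: 0.0
```

```bash
cat > st.py <<'E'
from h import *
B=np.array([.5785,.03])
def look(cams=('scene','top','wrist'),ts=('handle_grip','lever_tab','bolt_axis')):
  o=ctrl.get_obs(); print(o['time_s'],o['ee_pos'],o['eef_rot'],o['grip_width'],o['force'],'qpos',o['qpos'])
  for n in cams:
    c=pic(n)
    for t in ts:
      for r in ctrl.place_of(t,n)[:1]:
        d=np.array(r['at'])[:2]-B; print(n,t,round(r['score'],2),np.array(r['at']),np.degrees(np.arctan2(d[1],d[0]))%360)
def go(target,yaw):
  o=ctrl.get_obs(); M=R.from_euler('xyz',o['eef_rot']).as_matrix()
  print('shift mm',M.T@(np.array(target)-o['ee_pos'])*1000,'wz',-(np.angle(np.exp(1j*(yaw-o['eef_rot'][2])))))
E
python3 - <<'E'
from st import *
look()
go([.4476,.0924,.205],np.radians(154.5))
c=pic('top')
cv2.imwrite('pics/c3.png',cv2.resize(c['img'][190:340,265:385],None,fx=4,fy=4,interpolation=cv2.INTER_CUBIC))
E
```

```text
7.75 [0.5215 0.0524 0.2036] [-3.1414  0.0003  2.327 ] 0.042149475247290756 [-0.306   0.507  -0.4937] qpos [ 0.0304  0.2439  1.5966 -0.0003  1.3011 -0.7257]
scene handle_grip 0.87 [0.4465 0.0935 0.0908] 154.30962559404333
scene lever_tab 0.66 [0.5949 0.0053 0.1168] 303.58287255373926
scene bolt_axis 0.89 [0.5787 0.0327 0.0973] 85.76360520094163
top handle_grip 0.57 [0.4524 0.0945 0.0943] 152.91030999517855
top lever_tab 0.68 [ 0.5818 -0.2033  0.0533] 270.81038775802153
wrist handle_grip 0.73 [0.4496 0.0927 0.0926] 154.06061889216923
wrist lever_tab 0.96 [0.6    0.0086 0.1193] 315.1335563537059
wrist bolt_axis 0.7 [0.5806 0.0309 0.0897] 23.198590513648313
shift mm [ 80.7278 -27.3816  -1.7894] wz -0.3733228736478176
```

View pics/c3.png

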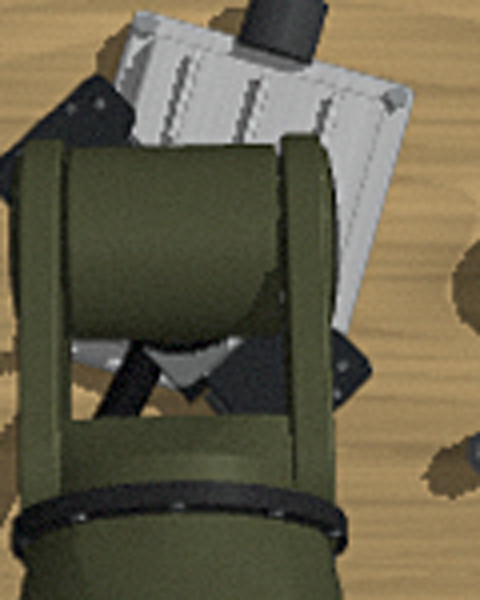

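The arm blocks the top view, but the wrist and scene views put the handle at about 154°, roughly 0.18 rad clockwise of the middle. Moving to the grip.

Emit:
{"api": "carry_out", "payload": {
  "commands": [
    [0.55,[40,-13,0],[0,0,0]],
    [0.55,[41,-13.5,0],[0,0,0]],
    [0.55,[0,0,0],[0,0,-0.12]],
    [0.55,[0,0,0],[0,0,-0.12]],
    [0.55,[0,0,40],[0,0,-0.125]],
    [0.55,[0,0,40],[0,0,0]],
    [0.55,[0,0,25],[0,0,0]],
    [0.55,[0,0,16],[0,0,0]],
    [0.72,[0,0,0],[0,0,0]],
    [0.72,[0,0,0],[0,0,0]]
  ]
}}

```text
time_s: 9.65
ee_pos: [0.4483, 0.0935, 0.0831]
eef_rot: [3.141, 0.001, 2.689]
force: [0.3, 1.3, -0.4]
grip_width: 0.0273
grip_force: 0.5
```

```bash
python3 - <<'E'
from st import *
look(('wrist','scene'))
c=pic('wrist','w4.png')
d=ctrl.get_obs()['ee_pos'][:2]-B; print(np.linalg.norm(d),np.degrees(np.arctan2(d[1],d[0])))
E
```

```text
9.65 [0.4483 0.0935 0.0831] [3.1411 0.0007 2.6887] 0.02732382720975625 [ 0.3105  1.2551 -0.427 ] qpos [ 0.1255  0.2471  1.9017  0.0001  0.992  -0.9924]
wrist handle_grip 0.81 [0.4501 0.0922 0.0962] 154.15335354897084
scene handle_grip 0.64 [0.4458 0.0938 0.0914] 154.3225098851803
scene lever_tab 0.72 [0.5942 0.0063 0.1189] 303.52237304039215
scene bolt_axis 0.95 [0.5824 0.0287 0.0973] 341.5650511770781
0.14511917182949874 154.0737068259075
```

View pics/w4.png

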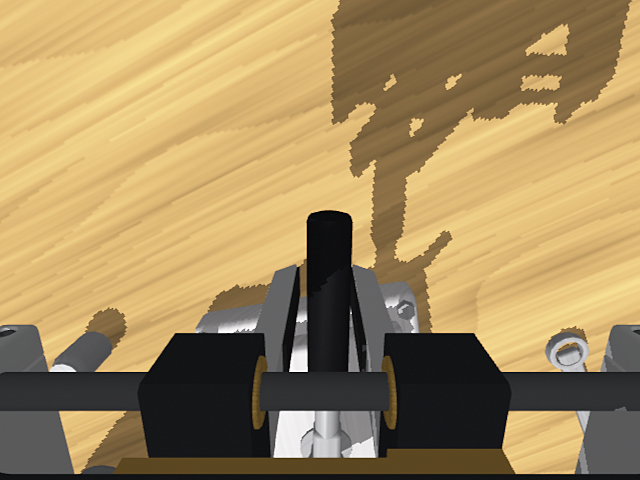

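Emit:
{"api": "carry_out", "payload": {
  "commands": [
    [0.72,[-0.5,-11.6,0],[0,0,-0.08]],
    [0.72,[-0.5,-11.6,0],[0,0,-0.08]],
    [0.72,[-0.5,-11.6,0],[0,0,-0.08]],
    [0.72,[-0.5,-11.6,0],[0,0,-0.08]],
    [0.72,[-0.5,-11.6,0],[0,0,-0.08]],
    [0.72,[-0.5,-11.6,0],[0,0,-0.08]]
  ]
}}

```text
time_s: 10.85
ee_pos: [0.4334, 0.0257, 0.0825]
eef_rot: [3.141, -0.0, -3.112]
force: [0.6, 0.4, 1.6]
grip_width: 0.0265
grip_force: 0.5
```

```bash
python3 - <<'E'
from st import *
look(('wrist','scene'))
d=ctrl.get_obs()['ee_pos'][:2]-B; print(np.linalg.norm(d),np.degrees(np.arctan2(d[1],d[0]))%360,ctrl.get_obs()['grip_force'])
E
```

```text
10.85 [0.4334 0.0257 0.0825] [ 3.1413 -0.0001 -3.1118] 0.026524086612985324 [0.6396 0.4146 1.6126] qpos [-0.0254  0.1999  1.9633  0.0003  0.9784 -1.6262]
wrist handle_grip 0.63 [0.4343 0.0253 0.0948] 181.86681598367556
scene handle_grip 0.74 [0.4327 0.0235 0.0942] 182.55264834106038
scene lever_tab 0.5 [0.6055 0.0156 0.117 ] 331.9275130641471
scene bolt_axis 0.89 [0.581  0.0301 0.098 ] 2.2906100426385647
0.14511074850981495 181.56906476634225 1.775483787059784
```

Emit:
{"api": "carry_out", "payload": {
  "commands": [
    [0.72,[-0.1,-5.8,0],[0,0,-0.04]],
    [0.72,[-0.1,-5.8,0],[0,0,-0.04]],
    [0.72,[-0.1,-4.35,0],[0,0,-0.03]]
  ]
}}

```text
time_s: 11.62
ee_pos: [0.4348, 0.0104, 0.0824]
eef_rot: [3.141, -0.0, -3.004]
force: [-0.7, 1.8, 0.4]
grip_width: 0.0262
grip_force: 0.9
```

Emit:
{"api": "carry_out", "payload": {
  "commands": [
    [0.72,[-0.1,-2.2,0],[0,0,-0.015]]
  ]
}}

```text
time_s: 11.75
ee_pos: [0.4351, 0.0082, 0.0824]
eef_rot: [3.141, -0.0, -2.989]
force: [-0.9, 0.9, 1.4]
grip_width: 0.0266
grip_force: 0.9
```

Emit:
{"api": "carry_out", "payload": {
  "commands": [
    [0.72,[-0.1,-2.2,0],[0,0,-0.015]]
  ]
}}

```text
time_s: 11.88
ee_pos: [0.4355, 0.0059, 0.0824]
eef_rot: [3.141, -0.0, -2.974]
force: [-1.2, 1.9, 0.7]
grip_width: 0.0265
grip_force: 0.9
```

```bash
python3 - <<'E'
from st import *
look(('wrist','scene'),('handle_grip',))
d=ctrl.get_obs()['ee_pos'][:2]-B; print(np.linalg.norm(d),np.degrees(np.arctan2(d[1],d[0]))%360,ctrl.get_obs()['grip_force'])
E
```

```text
11.875 [0.4355 0.0059 0.0824] [ 3.1413 -0.0003 -2.9739] 0.02653224460952759 [-1.1583  1.8936  0.6931] qpos [-0.0707  0.2032  1.9596  0.0003  0.9792 -1.8093]
wrist handle_grip 0.73 [0.436  0.0098 0.0938] 188.06817316783318
scene handle_grip 0.65 [0.4329 0.0075 0.0901] 188.7845999249522
0.14485340069413857 189.65119426339143 0.14493199065327644
```

Emit:
{"api": "carry_out", "payload": {
  "commands": [
    [0.72,[-0.1,-2.2,0],[0,0,-0.015]]
  ]
}}

```text
time_s: 12.2
ee_pos: [0.4361, 0.0036, 0.0824]
eef_rot: [3.141, -0.0, -2.959]
force: [-1.2, 1.4, 0.1]
grip_width: 0.0264
grip_force: 0.8
```

Emit:
{"api": "carry_out", "payload": {
  "commands": [
    [0.72,[0,3,0],[0,0,0.02]],
    [0.72,[-0.3,8.7,0],[0,0,0.06]],
    [0.72,[-0.3,8.7,0],[0,0,0.06]],
    [0.72,[-0.3,8.7,0],[0,0,0.06]]
  ]
}}

```text
time_s: 12.7
ee_pos: [0.4338, 0.0326, 0.0825]
eef_rot: [-3.141, 0.0, 3.121]
force: [0.4, -3.6, -0.9]
grip_width: 0.0266
grip_force: 1.8
```

Emit:
{"api": "carry_out", "payload": {
  "commands": [
    [0.72,[-0.3,8.7,0],[0,0,0.06]],
    [0.72,[-0.3,8.7,0],[0,0,0.06]],
    [0.72,[-0.3,8.7,0],[0,0,0.06]]
  ]
}}

```text
time_s: 13.08
ee_pos: [0.4367, 0.0584, 0.0825]
eef_rot: [-3.141, 0.0, 2.941]
force: [-1.2, -3.6, 0.6]
grip_width: 0.0266
grip_force: 1.8
```

Emit:
{"api": "carry_out", "payload": {
  "commands": [
    [0.72,[-0.3,8.7,0],[0,0,0.06]],
    [0.72,[-0.3,8.7,0],[0,0,0.06]]
  ]
}}

```text
time_s: 13.32
ee_pos: [0.4411, 0.0753, 0.0824]
eef_rot: [-3.141, -0.0, 2.821]
force: [-1.4, -3.4, 1.5]
grip_width: 0.0262
grip_force: 1.8
```

```bash
python3 - <<'E'
from st import *
look(('wrist','scene'),('handle_grip','lever_tab'))
d=ctrl.get_obs()['ee_pos'][:2]-B; print(np.linalg.norm(d),np.degrees(np.arctan2(d[1],d[0]))%360,ctrl.get_obs()['grip_force'])
E
```

```text
13.325 [0.4411 0.0753 0.0824] [-3.1407 -0.0002  2.821 ] 0.026246485437034853 [-1.4004 -3.4305  1.5195] qpos [ 0.0876  0.2277  1.9285 -0.0009  0.9858 -1.1621]
wrist handle_grip 0.84 [0.4405 0.0706 0.0918] 163.60596411638534
wrist lever_tab 0.74 [ 0.4534 -0.1217  0.0207] 230.4891691991246
scene handle_grip 0.71 [0.4393 0.0705 0.0932] 163.77773637016713
scene lever_tab 0.56 [0.6    0.007  0.1171] 313.06941255883294
0.14447597285876804 161.81292294254558 0.0
```

Emit:
{"api": "carry_out", "payload": {
  "commands": [
    [0.72,[-0.3,8.7,0],[0,0,0.06]],
    [0.72,[-0.3,8.7,0],[0,0,0.06]]
  ]
}}

```text
time_s: 13.88
ee_pos: [0.4475, 0.091, 0.0824]
eef_rot: [-3.141, -0.0, 2.702]
force: [-1.1, -3.1, 1.8]
grip_width: 0.026
grip_force: 1.8
```

Emit:
{"api": "carry_out", "payload": {
  "commands": [
    [0.72,[-0.3,8.7,0],[0,0,0.06]],
    [0.72,[-0.3,8.7,0],[0,0,0.06]]
  ]
}}

```text
time_s: 14.12
ee_pos: [0.4558, 0.1064, 0.0823]
eef_rot: [-3.14, -0.001, 2.582]
force: [-4.1, -1.8, 1.5]
grip_width: 0.0264
grip_force: 1.9
```

Emit:
{"api": "carry_out", "payload": {
  "commands": [
    [0.72,[-0.3,8.7,0],[0,0,0.06]],
    [0.72,[-0.2,5.8,0],[0,0,0.04]]
  ]
}}

```text
time_s: 14.38
ee_pos: [0.4641, 0.1183, 0.0823]
eef_rot: [-3.14, -0.001, 2.483]
force: [-3.4, -1.9, 1.4]
grip_width: 0.0264
grip_force: 1.9
```

```bash
python3 - <<'E'
from st import *
look(('wrist','scene'),('handle_grip','lever_tab'))
d=ctrl.get_obs()['ee_pos'][:2]-B; print(np.linalg.norm(d),np.degrees(np.arctan2(d[1],d[0]))%360,ctrl.get_obs()['grip_force'])
E
```

```text
14.375 [0.4641 0.1183 0.0823] [-3.1404 -0.0008  2.4827] 0.02642551897661569 [-3.3954 -1.8503  1.395 ] qpos [ 0.1732  0.2921  1.8447 -0.0002  1.0062 -0.7385]
wrist handle_grip 0.87 [0.4617 0.1145 0.0943] 144.11580732440225
wrist lever_tab 0.17 [ 0.4516 -0.1235  0.0207] 230.4191170873593
scene handle_grip 0.96 [0.4588 0.1171 0.0915] 143.9583987086795
scene lever_tab 0.64 [0.59   0.0017 0.1161] 292.11487870858355
0.1441964434785216 142.2536154593915 0.22626145742833614
```

Emit:
{"api": "carry_out", "payload": {
  "commands": [
    [0.72,[-0.4,-11.9,0],[0,0,-0.082]],
    [0.72,[-0.4,-11.9,0],[0,0,-0.082]],
    [0.72,[-0.4,-11.9,0],[0,0,-0.082]],
    [0.72,[-0.4,-11.9,0],[0,0,-0.082]],
    [0.72,[-0.4,-11.9,0],[0,0,-0.082]],
    [0.72,[-0.4,-11.9,0],[0,0,-0.082]],
    [0.72,[-0.4,-11.9,0],[0,0,-0.082]],
    [0.72,[-0.4,-11.9,0],[0,0,-0.082]],
    [0.72,[-0.4,-11.9,0],[0,0,-0.082]],
    [0.72,[-0.4,-11.9,0],[0,0,-0.082]]
  ]
}}

```text
time_s: 15.92
ee_pos: [0.4354, 0.006, 0.0827]
eef_rot: [3.141, 0.001, -2.976]
force: [2.0, 2.3, 0.1]
grip_width: 0.0262
grip_force: 1.2
```

Emit:
{"api": "carry_out", "payload": {
  "commands": [
    [0.72,[0,3,0],[0,0,0.02]],
    [0.72,[-0.2,7.3,0],[0,0,0.05]],
    [0.72,[-0.2,7.3,0],[0,0,0.05]]
  ]
}}

```text
time_s: 16.3
ee_pos: [0.4334, 0.0244, 0.0825]
eef_rot: [-3.141, 0.0, -3.104]
force: [2.0, -3.3, -0.0]
grip_width: 0.0268
grip_force: 1.6
```

Emit:
{"api": "carry_out", "payload": {
  "commands": [
    [0.72,[-0.2,7.3,0],[0,0,0.05]],
    [0.72,[-0.2,7.3,0],[0,0,0.05]]
  ]
}}

```text
time_s: 16.55
ee_pos: [0.4336, 0.0385, 0.0825]
eef_rot: [-3.14, 0.0, 3.08]
force: [0.6, -9.8, -0.7]
grip_width: 0.0264
grip_force: 4.5
```

Emit:
{"api": "carry_out", "payload": {
  "commands": [
    [0.72,[-0.2,7.3,0],[0,0,0.05]],
    [0.72,[-0.2,7.3,0],[0,0,0.05]]
  ]
}}

```text
time_s: 16.8
ee_pos: [0.4351, 0.0527, 0.0825]
eef_rot: [-3.139, 0.0, 2.98]
force: [0.6, -12.8, 1.0]
grip_width: 0.0265
grip_force: 6.3
```

Emit:
{"api": "carry_out", "payload": {
  "commands": [
    [0.72,[0,2.9,0],[0,0,0.02]]
  ]
}}

```text
time_s: 16.92
ee_pos: [0.4356, 0.0555, 0.0825]
eef_rot: [-3.139, 0.001, 2.961]
force: [-0.0, -13.0, 1.1]
grip_width: 0.0265
grip_force: 6.5
```

```bash
python3 - <<'E'
from st import *
def tq():
    o=ctrl.get_obs(); d=o['ee_pos'][:2]-B; f=o['force']; print(o['time_s'],d[0]*f[1]-d[1]*f[0],f,o['moment'],o['eef_rot'][2],o['grip_force'])
tq(); look(('scene',),('handle_grip',)); tq()
E
```

```text
16.925 1.861456748728566 [ -0.0072 -13.0245   1.103 ] [-2.4177  0.0731  0.062 ] 2.9607839059126406 6.505756080150604
16.925 [0.4356 0.0555 0.0825] [-3.1393  0.0005  2.9608] 0.026527794927169984 [ -0.0072 -13.0245   1.103 ] qpos [ 0.0448  0.2102  1.9505 -0.0028  0.9809 -1.3436]
scene handle_grip 0.98 [0.4341 0.0493 0.0918] 172.3871641954513
17.025 1.5534936986998336 [  0.6747 -10.9939  -0.0053] [-1.9218 -0.0025  0.0786] 2.9611692566813232 4.975229948759079
```

Emit:
{"api": "carry_out", "payload": {
  "commands": [
    [0.72,[0,2.9,0],[0,0,0.02]],
    [0.72,[0,2.2,0],[0,0,0.015]]
  ]
}}

```text
time_s: 17.27
ee_pos: [0.4365, 0.0601, 0.0825]
eef_rot: [-3.139, 0.001, 2.926]
force: [-0.6, -14.2, 1.1]
grip_width: 0.0268
grip_force: 7.1
```

```bash
python3 - <<'E'
from st import *
o=ctrl.get_obs(); d=o['ee_pos'][:2]-B; f=o['force']; print(o['time_s'],d[0]*f[1]-d[1]*f[0],f,o['eef_rot'][2],o['grip_force'])
E
```

```text
17.275 2.0388303977305395 [ -0.6003 -14.2329   1.1292] 2.926063362936498 7.054419368505478
```

Emit:
{"api": "carry_out", "payload": {
  "commands": [
    [0.55,[0,0,0],[0,0,0]],
    [0.55,[0,0,0],[0,0,0]],
    [0.55,[0,0,0],[0,0,0]],
    [0.55,[0,0,-30],[0,0,0]],
    [0.55,[0,0,-40],[0,0,0]],
    [0.55,[0,0,-40],[0,0,0]],
    [0.55,[40,0,-20],[0,0,0]],
    [0.55,[40,0,0],[0,0,0]],
    [0.55,[0,0,0],[0,0,0]]
  ]
}}

```text
time_s: 18.4
ee_pos: [0.3571, 0.0783, 0.2129]
eef_rot: [3.141, 0.001, 2.929]
force: [1.1, 0.0, -0.5]
grip_width: 0.0423
grip_force: 0.0
```

```bash
python3 - <<'E'
from st import *
look(('scene','wrist'),('handle_grip','lever_tab','oil_can_mid','spare_socket_mid','spanner_mid'))
c=pic('scene'); w=pic('top')
a=cv2.resize(c['img'][160:315,245:365],None,fx=3.3,fy=3.3,interpolation=cv2.INTER_CUBIC)
b=cv2.resize(w['img'][180:335,265:385],None,fx=3.3,fy=3.3,interpolation=cv2.INTER_CUBIC)
cv2.imwrite('pics/end.png',np.hstack([a,b]))
E
```

```text
18.4 [0.3571 0.0783 0.2129] [3.141  0.0013 2.9293] 0.04227140493636767 [ 1.1092  0.0445 -0.5322] qpos [ 0.1155 -0.1354  1.9743  0.0001  1.3013 -1.2431]
scene handle_grip 0.7 [0.4371 0.0492 0.0928] 172.26738428836305
scene lever_tab 0.63 [0.5998 0.0097 0.1163] 316.3770371937727
scene oil_can_mid 0.94 [ 0.5862 -0.2014  0.0508] 271.9058546918306
scene spare_socket_mid 0.71 [ 0.4547 -0.1209  0.0201] 230.63417402553873
scene spanner_mid 0.62 [0.6885 0.2321 0.0103] 61.44121005979896
wrist handle_grip 0.61 [0.4372 0.0518 0.0943] 171.22946303877674
wrist spare_socket_mid 0.66 [ 0.4529 -0.1191  0.0182] 229.88962696629298
```

View pics/end.png

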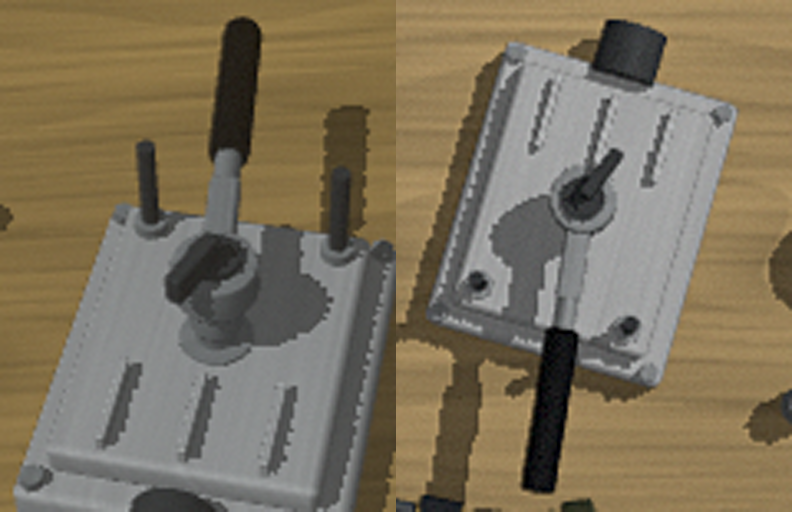

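The end view shows the lever over on the clockwise side (tab end at crop pixel (616,153)) and the handle standing free. The bystanders have not moved.

```bash
python3 -c "
from station import ctrl
print(ctrl.hand_in())"
```

```text
the job is handed in; nothing more can be done
None
```

I flipped the lever fully over, the handle free-wheeled anticlockwise almost to its end stop, and I tightened the bolt to about 2.0 N m (highest reading 2.04). I let go with the lever still over, the other things on the bench were not touched, and I handed the job in about 18 s in; no verdict was shown.

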